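# Add the corner weight from the clamshell case to the balanced pile

### The job

Swing the lid of the grey clamshell case right back past its balance point and let go, so that it stays open by itself, then lift the L-shaped steel corner weight out of the case. Set it down gently, flat and squarely, on top of the two-weight pile on the plywood board, turned the opposite way round to the weight directly under it, so that the L's alternate, their outlines make one square and the pile stays balanced. Leave the pile where it stands and all the other things on the table undisturbed.

Things in the scene. Friction and masses are not known exactly. Their poses are not given: they have to be found in the camera images.
- case: Grey plastic clamshell case, fixed to the table. Base 170 (x, depth) by 220 (y, width) by 45 mm high, walls 5 mm, inside floor 15 mm above its underside. Origin: centre of its underside; +x points to the hinge side (away from the robot), z up. With the lid shut the case is 65.5 mm high.
- lid (a joint): Angle of the case's lid about the hinge: 0 shut, growing as its near edge rises, stop at 1.95 rad (112 degrees, leaning back). A free hinge with next to no friction: below about 1.4 rad the lid falls shut, beyond about 1.45 rad it falls open against the stop and stays. The lid is a hollow shell 170 x 220 x 20 mm, 220 g.
- lid_hinge (a point): Point at the middle of the hinge line, on the far (+x) top edge of the case base: 85 mm from the case origin along case +x, 45.5 mm above its underside. The hinge line runs along the case's y axis. The axes are those of the lid, equal to the case's when shut.
- lid_tab (a point): Grip point on the black pull tab standing out from the middle of the lid's near edge, in line with the lid: tab 34 mm long, 20 mm wide (along the hinge line), 8 mm thick. The point is at mid-thickness, 20 mm out from the lid's edge; in lid axes 190 mm from the hinge along -x and 8 mm along +z. Lid shut: level, 53.5 mm high, free space under it.
- weight_case: L-shaped flat steel weight lying in the case, hidden until the lid opens. Two arms, outer edge 80 mm, 30 mm wide, at a right angle; 12 mm thick, 0.28 to 0.42 kg. Origin: underside, centre of the 80 mm square around the L (an empty spot). One arm runs along x (x -40 to 40, y -40 to -10), the other along y (x -40 to -10, y -40 to 40); outer corner at (-40, -40); z up.
- weight_case_corner (a point): Outer corner of the L in the case, at (-40, -40) mm from its origin, 6 mm above its underside.
- weight_case_open (a point): The opposite corner of that L's 80 mm square, the one the arms leave empty: (40, 40) mm from its origin, 6 mm above its underside.
- board: Plain plywood board, fixed, 220 x 220 x 6 mm, on which the pile stands. Origin: centre of its underside.
- weight_low: Lower weight of the pile, of the same shape, size and axes as weight_case, lying on the board.
- weight_top: Upper weight of the pile, of the same shape, size and axes as weight_case, lying on weight_low, turned half round to it so that the two outlines fill the same 80 mm square. Its underside is 18 mm and its top face 30 mm above the table.
- weight_top_corner (a point): Outer corner of weight_top's L, at (-40, -40) mm from its origin, 6 mm above its underside.
- weight_top_open (a point): The opposite, empty corner of weight_top's 80 mm square: (40, 40) mm from its origin, 6 mm above its underside. The new weight's outer corner belongs over this point.
- eraser: White eraser 45 x 18 x 12 mm in the case beside the weight, along the side wall at case +y; stays there.
- sharpener: Small metal pencil sharpener 24 x 15 x 11 mm on a corner of the plywood board.
- pencil: Dark wooden pencil 150 mm long, 7 mm thick, between the case and the board.
- scissors: Scissors with blue handles, 175 mm long, lying flat.
- brush: Thin paint brush with a wooden handle, 200 mm long, lying on a sheet of paper.
- ink_jar: Glass jar with a black cap, 52 mm across, 60 mm high.
- tin: Flat green metal pencil tin 65 x 200 x 26 mm.
- brush_cup: White cup 72 mm across, 100 mm high, with brushes to about 250 mm.
Things that resemble listed ones, but are neither listed nor needed, are in the scene too. What is shaped like the weight_top but orange is not meant.

How it is judged:
On the way, in this order (a step that is already met when the one before it is completed fails the run):
1. the lid rests open past its balance point, let go of (value of joint lid above 1.7 rad and contact force between the fingers and lid below 0.3 N), for 0.3 s.
2. the weight has been lifted clear of the case while the lid stays open (value of joint lid above 1.7 rad and z of weight_case in the frame of case above 0.05 m), for 0.1 s.
At the end, for the whole second after the job is handed in: Lid open by itself (over 1.7 rad). The case's weight lies level (0.06 rad), at rest on weight_top (9 to 15 mm above it), turned half round: its outer corner within 12 mm of weight_top's empty corner and the reverse. Both pile weights within 20 mm of their start; top one level (value of joint lid above 1.7 rad and horizontal distance between weight_case_corner and weight_top_open below 0.012 m and horizontal distance between weight_case_open and weight_top_corner below 0.012 m and z of weight_case in the frame of weight_top between 0.009 and 0.015 m and angle between each of weight_case, weight_top's own z axis and vertical below 0.06 rad and distance of each of weight_top, weight_low from where it was at the start of the episode below 0.02 m and linear speed of weight_case below 0.01 m/s and angular speed of weight_case below 0.1 rad/s); the robot touches nothing.
It fails at once if the weight is dropped or thrown onto the pile (faster than 0.5 m/s just above it) (horizontal distance between weight_case and weight_top below 0.05 m and z of weight_case in the frame of weight_top below 0.03 m and linear speed of weight_case above 0.5 m/s).
It fails at once if another thing on the table, the board or in the case is shifted by more than 30 mm (distance of any of eraser, sharpener, pencil, scissors, brush, ink_jar, tin, brush_cup from where it was at the start of the episode above 0.03 m).
It also fails if it takes over 64 s, if anything falls off the work surface, if the arm or the gripper's body presses on something with over 40 N, if the wrist force passes 120 N, or if a joint passes its speed limit or range.

### The arm

A 6-joint arm with a two-finger parallel gripper is mounted at the origin on the work surface. World frame = base frame: x ahead of the robot, y to its left, z up, the work surface at z = 0. Lengths are in m, angles in rad, forces in N, time in s.
With the tool pointing down it reaches from about 0.375 to 0.9 m from the base axis. Payload 3.1 kg.
Tool frame: the origin (TCP) lies where the fingers leave the gripper's body, on its centre line; the fingertips stand manip.tip_reach ahead of it and the grasp point (between the pads) lies 54 mm ahead of it (manip.tip_reach is the distance from the TCP to the fingertips, in m); z points along the fingers, y is the direction in which the jaws open and shut (so a half turn about z gives the same grasp; the last joint's range is limited). The gripper opens to 85 mm and grips with 20 to 120 N. Pads are 22 mm wide; open, the fingers measure 114 mm over their backs; the gripper's body (76 mm by 85 mm) begins 54 mm behind the grasp point. The pads swing forward as they close: fully open they stand 13 mm farther back than shut.
Start: joints at [-1.298, 0.527, 1.433, -0, 1.181, -0.178], TCP at [0.272, -0.563, 0.304] pointing down, gripper open.
Joint ranges: [-3.08, 3.08], [-0.75, 2.2], [0.22, 2.44], [-1.43, 4.57], [0, 2.65], [-2.85, 2.85]. Speed limits (rad/s): [2.79, 2.79, 3.14, 3.14, 3.14, 3.14].

### API

Orientations are given as a unit quaternion [x, y, z, w].
In Python, from station import manip, cams, order gives the robot as it stands. The module is installed in compiled form; this text tells all that it offers.
- The arm moves only by the tool drive_tool, never from a script. Its arguments are lists of equal length, an entry for each row: "linear": the shift along the tool's x, y, z in mm, a list of three; "rot": the turn, a rotation vector about the tool's x, y, z in degrees, a list of three; "hand": the finger opening in mm, from 0 to 85.4. A call has 1 to 20 rows; each row shifts and turns the pose as measured when the row begins, along the tool's axes as they then stand; what a row does not reach is not made up. A row lasts 1/12 s, in which the tool goes at most 41.7 mm and 7.16 degrees, less where a joint would pass 70% of its speed; a pose out of reach is approached as far as the arm can. A call with a gripper value outside its range is refused whole. The fingers move at their own pace and stop on an object; "force" is the grip in N (left out, the last holds). Time passes only in rows, so rows that do not move let the fingers close. It gives the time, the measured TCP pose, the force and the opening at its end, in the units of the state.
- manip.sense(): the state, without advancing time (a new reading comes with each control period).
- cams.snapshot(name): name is "scene" or "top"; returns the picture (480x640x3 uint8, red, green, blue); there is no depth.
- cams.camera_model(name): a dict with "vfov" (degrees; the focal length in pixels is half the picture's height over the tangent of half this angle, whatever the lens; pixels are square), "cx", "cy" (the principal point, pixels), "rvec" (rotation vector, rad) and "tvec" (3), from world to camera coordinates, as OpenCV has them. Camera axes: x right, y down, z forward; pixel columns grow to the right and rows downward; lengths in m; the calibration is good to about 2 mm. A picture is of the moment at which its call begins. camera_model takes no time and is no camera call.
- order.sign_off(): hands the job in, once; it reports no verdict.
Trained networks look in the newest picture that a camera, given by its name, has taken for a name from the list of things; names that differ only in an ending like _2 or _b are one class to them, and where a whole thing is asked for, a point or a joint stands for the part that bears it (a point fixed in the world has none). Each returns a list of dicts, best first, with "score" (0 to 1); they miss things now and then, are a little off and sometimes report something else, mostly with a low value. They report only what shows in the picture. A call takes as long as a camera call. They do not tell look-alikes from the thing itself.
- cams.regions_of(label, camera): "pixels" (480x640 bool, what is visible of it) and "rect" ([left, top, right, bottom] in pixels, round what is visible of it).
- cams.spot_point(label, camera): "at" ([column, row] in pixels: a listed point, or the origin of a listed thing).
The state is a dict: "t": time; "q": joint angles; "qd": joint speeds; "tau": joint torques, N m; "tcp_pos": TCP position; "tool_rot": TCP orientation; "force": force on the tool from outside, world axes, zero at the start; "ft_torque": the same for the moment, N m; "finger_gap": opening from 0.0 (shut) to 1.0 (fully open).
Only numpy, scipy, OpenCV 4.12 (cv2) and the standard library are available. Lean on these libraries where they do the work, as an engineer would, in place of code of your own. Each camera call takes 0.05 s, during which the arm holds its last target. There are 200 camera calls.

## Working session

There is one attempt and no reset: what is moved stays moved. The work goes in short steps, Python scripts to look and compute and a tool call to move; the robot and the scene stay as the last step left them, time stands still between calls to the robot, and variables do not carry over. Pictures are saved under pics/ and viewed, about 8 in all and at most 12, crops included, and the job is handed in when it is done.

Besides the shell and the picture viewer there is one more tool, called as name(argument=value, ...) on one line, values as JSON. drive_tool: Moves the arm, as the interface text tells. Its arguments: {"type":"object","properties":{"linear":{"type":"array","items":{"type":"array","items":{"type":"number"}}},"rot":{"type":"array","items":{"type":"array","items":{"type":"number"}}},"hand":{"type":"array","items":{"type":"number"}},"force":{"type":"number"}},"required":["linear","rot","hand"]}

```bash
mkdir -p pics
cat > h.py <<'E'
import numpy as np, cv2
from scipy.spatial.transform import Rotation as R
from station import manip, cams, order
def cam(n):
    m=cams.camera_model(n); f=240/np.tan(np.radians(m['vfov'])/2)
    return np.array([[f,0,m['cx']],[0,f,m['cy']],[0,0,1]]), np.array(m['rvec'],float), np.array(m['tvec'],float)
def back(n,uv,z):
    K,r,t=cam(n); M=cv2.Rodrigues(r)[0]; c=-M.T@t
    d=M.T@np.linalg.inv(K)@np.array([uv[0],uv[1],1.]); return c+d*(z-c[2])/d[2]
def proj(n,P):
    K,r,t=cam(n); return cv2.projectPoints(np.array(P,float).reshape(-1,1,3),r,t,K,None)[0].reshape(-1,2)
def save(n,name):
    im=cams.snapshot(n); cv2.imwrite(f'pics/{name}.png',im[:,:,::-1]); return im
def st():
    s=manip.sense(); print('t',s['t'],'pos',np.round(s['tcp_pos'],4),'rotM',np.round(R.from_quat(s['tool_rot']).as_matrix(),3).tolist(),'F',np.round(s['force'],1),'gap',s['finger_gap'])
    return s
E
python3 - <<'E'
from h import *
st(); print(manip.tip_reach)
a=save('scene','s0');b=save('top','t0')
for n in ('scene','top'):
    K,r,t=cam(n);print(n,K[0,0],-cv2.Rodrigues(r)[0].T@t)
    for l,z in (('case',0),('lid_tab',.0535),('lid_hinge',.0455),('weight_top_corner',.024),('weight_top_open',.024),('weight_top',.018),('board',0)):
        for d in cams.spot_point(l,n)[:3]: print(n,l,round(d['score'],2),np.round(d['at'],1),np.round(back(n,d['at'],z),4))
E
```

```text
t 0.0 pos [ 0.2722 -0.562   0.3029] rotM [[0.9, 0.436, -0.001], [0.436, -0.9, 0.002], [0.0, -0.002, -1.0]] F [-0.   0.2  0.9] gap 1.0008842180181823
0.0726
scene 511.9845566284888 [ 0.93487531 -0.79878383  0.82136736]
scene case 0.96 [310.7 320.6] [ 0.5546 -0.1621  0.    ]
scene lid_tab 0.61 [305.8 186.5] [0.3256 0.2149 0.0535]
scene lid_tab 0.55 [273.3 282.2] [ 0.4531 -0.1458  0.0535]
scene lid_hinge 0.65 [344.8 324.9] [ 0.6413 -0.1747  0.0455]
scene weight_top_corner 0.76 [375.3 216.8] [0.5349 0.2149 0.024 ]
scene weight_top_corner 0.71 [262.5 174.3] [0.1571 0.2502 0.024 ]
scene weight_top_open 0.72 [338.9 229.3] [0.4756 0.1222 0.024 ]
scene weight_top_open 0.63 [274.5 283.1] [ 0.4385 -0.1219  0.024 ]
scene weight_top_open 0.63 [364.4 222.3] [0.52   0.1797 0.024 ]
scene weight_top 0.9 [280.2 168.5] [0.1799 0.3108 0.018 ]
scene weight_top 0.76 [356.1 227. ] [0.5066 0.1587 0.018 ]
scene board 0.98 [363.3 225.9] [0.5116 0.1934 0.    ]
top 590.3522068176788 [0.27525115 0.00951153 1.31042072]
top case 0.73 [392.2 216.2] [ 0.5602 -0.1545  0.    ]
top case 0.72 [238.6 236.8] [0.5203 0.1942 0.    ]
top lid_tab 0.95 [395.3 255.1] [ 0.4629 -0.1507  0.0535]
top lid_hinge 0.58 [402.1 174.7] [ 0.6441 -0.1749  0.0455]
top lid_hinge 0.41 [121.6 209.4] [0.5788 0.4458 0.0455]
top weight_top_corner 0.82 [195.8 411.6] [0.1442 0.2792 0.024 ]
top weight_top 0.97 [172.5 396.4] [0.1757 0.3305 0.018 ]
top weight_top 0.78 [246. 241.] [0.5071 0.1752 0.018 ]
top weight_top 0.37 [118.8 211.1] [0.5816 0.4614 0.018 ]
top board 0.67 [239.6 235.3] [0.5237 0.192  0.    ]
```

View pics/t0.png

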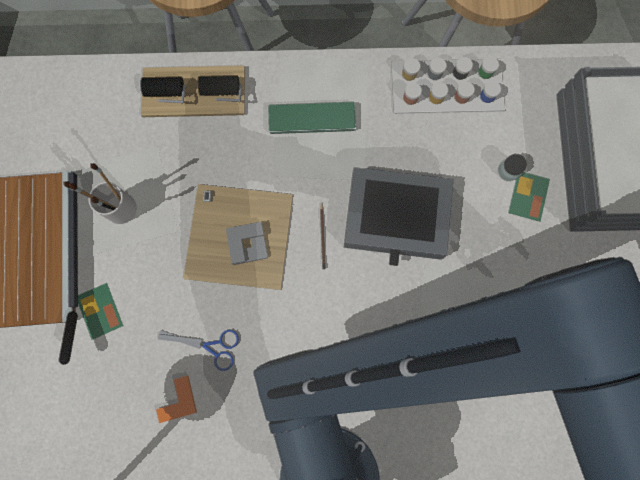

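View pics/s0.png

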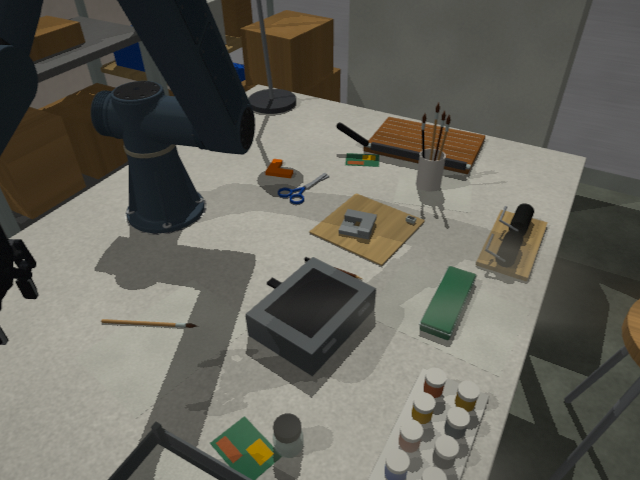

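Top view: case at about (398,212) with its tab at (394,257), pile at (248,243), orange decoy at (180,400). Zooming in on the case and pile.

Run:
```python
from h import *
b=cv2.imread('pics/t0.png');s=cv2.imread('pics/s0.png')
A=cv2.resize(b[215:275,215:285],None,fx=5.7,fy=5.7,interpolation=cv2.INTER_CUBIC)[:340,:400]
B=cv2.resize(s[200:251,325:385],None,fx=6.66,fy=6.66,interpolation=cv2.INTER_CUBIC)[:340,:400]
C=cv2.resize(b[160:275,335:470],None,fx=2.2,fy=2.2)[:260,:400]
m=np.zeros((600,800,3),np.uint8);m[:A.shape[0],:A.shape[1]]=A;m[:B.shape[0],400:400+B.shape[1]]=B;m[340:340+C.shape[0],:C.shape[1]]=C
cv2.imwrite('pics/z0.png',m)
for n in('top','scene'):
    cams.snapshot(n)
    for l in('case','lid_tab','weight_top','weight_low'):
        for d in cams.regions_of(l,n)[:2]:
            p=d['pixels'].astype(np.uint8); c=max(cv2.findContours(p,0,2)[0],key=cv2.contourArea)
            print(n,l,round(d['score'],2),d['rect'],cv2.minAreaRect(c))
```

```text
top case 0.73 [340.2, 167.1, 453.0, 264.7] ((398.081787109375, 218.1248321533203), (104.26973724365234, 94.75593566894531), 6.581944465637207)
top lid_tab 0.95 [340.6, 165.8, 450.3, 264.3] ((397.90850830078125, 218.3231658935547), (103.47434997558594, 94.08766174316406), 6.34019136428833)
top weight_top 0.91 [227.6, 220.8, 264.8, 261.8] ((245.8654022216797, 242.32693481445312), (36.6737174987793, 37.26206588745117), 78.69007110595703)
top weight_top 0.57 [157.2, 373.8, 196.4, 421.7] ((173.1869354248047, 398.6676330566406), (38.90374755859375, 41.0607795715332), 74.35775756835938)
top weight_low 0.64 [346.7, 169.0, 452.8, 266.8] ((398.7689514160156, 218.09228515625), (103.53719329833984, 93.0126953125), 6.842773914337158)
top weight_low 0.63 [244.4, 238.0, 265.3, 258.6] ((254.4807586669922, 248.4038543701172), (22.553354263305664, 21.965007781982422), 78.69007110595703)
scene case 0.73 [246.3, 258.2, 377.5, 379.4] ((310.1513366699219, 309.4953918457031), (102.22579956054688, 110.767333984375), 35.134193420410156)
scene case 0.68 [406.1, 218.6, 415.9, 225.6] ((411.5, 219.0), (6.0, 9.0), 90.0)
scene lid_tab 0.63 [244.2, 256.0, 375.9, 362.1] ((311.3595886230469, 304.2247314453125), (99.851806640625, 96.24781036376953), 32.0053825378418)
scene weight_top 0.75 [267.5, 160.6, 293.3, 177.5] ((279.5, 167.5), (19.0, 27.0), 90.0)
scene weight_top 0.59 [346.2, 211.9, 378.7, 236.7] ((359.7972717285156, 222.7162322998047), (30.4138126373291, 22.522661209106445), 9.462322235107422)
scene weight_low 0.74 [342.2, 217.1, 369.8, 243.3] ((354.8359069824219, 228.11163330078125), (29.18948745727539, 15.623861312866211), 10.78429889678955)
```

View pics/z0.png

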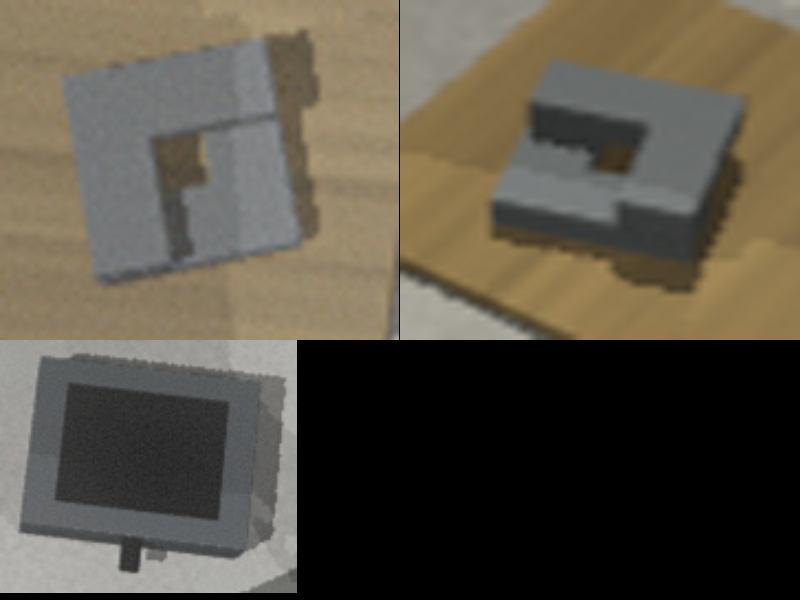

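```bash
cat >> h.py <<'E'
from scipy.optimize import least_squares
def T(p,L):
    x,y,a=p; L=np.atleast_2d(L); c,s=np.cos(a),np.sin(a)
    return np.c_[x+c*L[:,0]-s*L[:,1], y+s*L[:,0]+c*L[:,1], L[:,2]]
def fit(p0,obs):  # obs: list (cam, uv, local xyz, weight)
    f=lambda p: np.concatenate([w*(proj(n,T(p,l))[0]-uv) for n,uv,l,w in obs])
    r=least_squares(f,p0,loss='soft_l1'); print('res',np.round(r.fun.reshape(-1,2),1).tolist()); return r.x
E
python3 - <<'E'
from h import *
z=.0655
obs=[('top',(353.2,167.7),(.085,.11,z),1),('top',(454,176.5),(.085,-.11,z),1),('top',(345,246.4),(-.085,.11,z),1),
('top',(395.3,255.1),(-.105,0,.0535),1),('scene',(273.3,282.2),(-.105,0,.0535),.7),('scene',(310.7,320.6),(0,0,0),.3)]
pc=fit([.55,-.15,-.1],obs); print('case',pc,np.degrees(pc[2]))
# weight_top: local corner at (-40,-40); unknown branch: corner at world +x,+y => yaw ~ pi
obs=[('top',(226.8,228.5),(-.04,-.04,.03),1),('top',(262,222),(-.04,.04,.03),1),('top',(231.7,263.2),(.04,-.04,.03),1),
('scene',(325+148/6.66,200+62/6.66),(.04,-.04,.03),1),('scene',(325+345/6.66,200+98/6.66),(-.04,-.04,.03),1),('scene',(325+300/6.66,200+208/6.66),(-.04,.04,.03),1)]
for a in(np.pi,):
    pw=fit([.51,.17,a],obs); print('top w',pw,np.degrees(pw[2]))
np.save('pose.npy',[pc,pw])
t,s=cv2.imread('pics/t0.png'),cv2.imread('pics/s0.png')
lid=[(a,b,z) for a,b in((.085,.11),(.085,-.11),(-.085,-.11),(-.085,.11))]+[]
tab=[(-.085,.01,.0575),(-.119,.01,.0575),(-.119,-.01,.0575),(-.085,-.01,.0575)]
L=[(-.04,-.04,.03),(.04,-.04,.03),(.04,-.01,.03),(-.01,-.01,.03),(-.01,.04,.03),(-.04,.04,.03)]
def big(im,n,x0,y0,w,h,k,sets):
    o=cv2.resize(im[y0:y0+h,x0:x0+w],None,fx=k,fy=k)
    for p,l in sets: cv2.polylines(o,[np.int32((proj(n,T(p,l))-(x0,y0)+.5)*k)],True,(0,255,255),1)
    return o
S=[(pc,lid),(pc,tab),(pw,L)]
m=np.vstack([big(t,'top',210,155,260,120,3,S),np.hstack([big(s,'scene',240,200,150,186,2.6,S)[:, :390],np.zeros((484,390,3),np.uint8)])[:484]])
m=m[:,:780]; cv2.imwrite('pics/o0.png',cv2.resize(m,None,fx=.7,fy=.7))
E
```

```text
res [[-0.4, -0.3], [-0.9, 0.6], [0.5, -2.9], [0.1, 3.5], [-0.3, 1.2], [0.5, 0.4]]
case [ 0.5594746  -0.16347671 -0.12232046] -7.008446203890475
res [[-0.7, -0.7], [-0.3, -0.8], [0.1, -0.2], [-0.4, -0.6], [-0.7, -0.3], [-2.0, 1.1]]
top w [0.50275183 0.17170847 3.30629728] 189.4368797911026
```

View pics/o0.png

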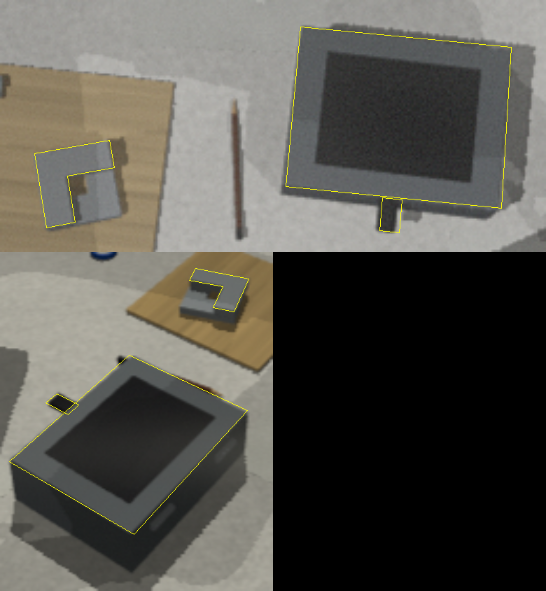

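The overlays match the lid, tab and pile in both views. Moving over the tab.

drive_tool(linear=[[28.7,-24.2,0],[28.7,-24.2,0],[28.7,-24.2,0],[28.7,-24.2,0],[28.7,-24.2,0],[28.7,-24.2,0],[28.7,-24.2,0],[28.7,-24.2,0],[28.7,-24.2,0],[28.7,-24.2,0],[28.7,-24.2,0],[28.7,-24.2,0],[0,0,0],[0,0,0],[0,0,0],[0,0,0],[0,0,0],[0,0,0]], rot=[[0,0,0],[0,0,0],[0,0,0],[0,0,0],[0,0,0],[0,0,0],[0,0,0],[0,0,0],[0,0,0],[0,0,0],[0,0,0],[0,0,0],[0,0,6.6],[0,0,6.6],[0,0,6.6],[0,0,6.6],[0,0,6.6],[0,0,0]], hand=[45,45,45,45,45,45,45,45,45,45,45,45,45,45,45,45,45,45], force=30)

```text
t: 2.8
tcp_pos: [0.4651, -0.1344, 0.3032]
tool_rot: [0.997, -0.076, 0.005, 0.005]
force: [0.4, 0.8, 1.0]
finger_gap: 0.527
```

```bash
cat >> h.py <<'E'
def togo(pos,yaw):
    "tool pointing down with tool x at world yaw; print remaining shift (mm) and rotvec (deg) in tool axes"
    s=st(); M=R.from_quat(s['tool_rot']); c,n=np.cos(yaw),np.sin(yaw)
    G=R.from_matrix(np.array([[c,n,0],[n,-c,0],[0,0,-1]]))
    print('shift mm',np.round(1000*M.inv().apply(np.array(pos)-s['tcp_pos']),1),'rot deg',np.round(np.degrees((M.inv()*G).as_rotvec()),2),'q',np.round(s['q'],2))
E
python3 - <<'E'
from h import *
pc,pw=np.load('pose.npy'); print(manip.tip_reach)
t=T(pc,(-.105,0,.1075))[0];print(t); togo(t,pc[2])
E
```

```text
0.0726
[ 0.45525914 -0.15066507  0.1075    ]
t 2.8 pos [ 0.4651 -0.1344  0.3032] rotM [[0.988, -0.151, 0.009], [-0.151, -0.988, -0.011], [0.01, 0.01, -1.0]] F [0.4 0.8 1. ] gap 0.5268629985806845
shift mm [ -9.2  15.7 195.7] rot deg [ 0.57 -0.57 -1.7 ] q [-0.51  0.34  1.78 -0.01  1.01  1.22]
```

drive_tool(linear=[[-9,16,30],[0,0,35],[0,0,35],[0,0,30],[0,0,25],[0,0,0],[0,0,0]], rot=[[0.6,-0.6,-1.7],[0,0,0],[0,0,0],[0,0,0],[0,0,0],[0,0,0],[0,0,0]], hand=[45,45,45,45,45,45,45])

```text
t: 3.38
tcp_pos: [0.4598, -0.1538, 0.147]
tool_rot: [0.999, -0.05, 0.007, 0.004]
force: [0.2, -0.0, 0.1]
finger_gap: 0.524
```

Run:
```python
from h import *
pc,pw=np.load('pose.npy')
t=T(pc,(-.105,0,.1075))[0]; togo(t,pc[2])
s=save('scene','s1'); b=save('top','t1')
m=np.hstack([cv2.resize(s[190:340,200:330],None,fx=3,fy=3),cv2.resize(b[150:300,330:460],None,fx=3,fy=3)])
cv2.imwrite('pics/m1.png',m[:,:,::-1])
```

```text
t 3.3833 pos [ 0.4598 -0.1538  0.147 ] rotM [[0.995, -0.1, 0.014], [-0.1, -0.995, -0.008], [0.015, 0.006, -1.0]] F [ 0.2 -0.   0.1] gap 0.5240937483248168
shift mm [-5.4 -2.9 39.4] rot deg [ 0.35 -0.84  1.29] q [-0.55  0.61  1.92  0.    0.6   1.12]
```

View pics/m1.png

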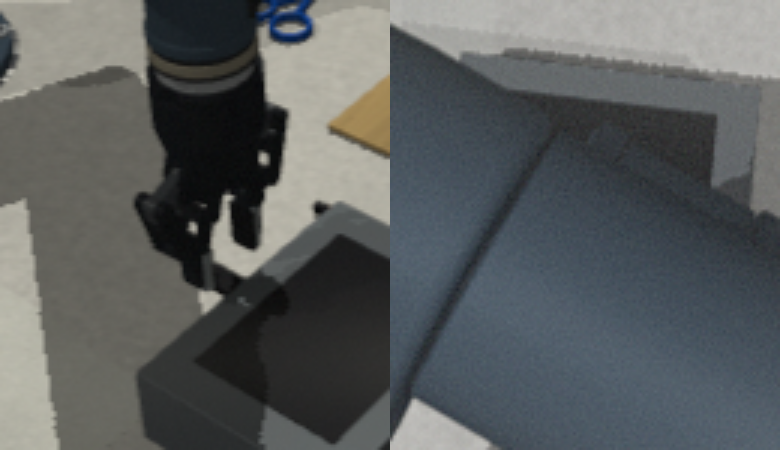

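The scene crop shows the open fingers straddling the tab. Next I descend and grip.

drive_tool(linear=[[-5.5,-3,15],[0,0,15],[0,0,10],[0,0,0],[0,0,0],[0,0,0],[0,0,0],[0,0,0]], rot=[[0.3,-0.8,1.3],[0,0,0],[0,0,0],[0,0,0],[0,0,0],[0,0,0],[0,0,0],[0,0,0]], hand=[45,45,45,45,10,10,10,10], force=25)

```text
t: 4.15
tcp_pos: [0.461, -0.1496, 0.1178]
tool_rot: [0.998, -0.064, 0.01, 0.003]
force: [-4.9, -6.6, -2.1]
finger_gap: 0.226
```

Run:
```python
from h import *
pc,pw=np.load('pose.npy')
t=T(pc,(-.105,0,.1075))[0]; togo(t,pc[2])
print("arc in case x,z from tab (mm):")
for d in range(0,101,10):
    a=np.radians(d)-np.arctan2(8,-190)  # polar angle measured
    v=R.from_euler('y',np.radians(d)).apply([-190,0,8]); print(d,np.round(v-[-190,0,8],0))
```

```text
t 4.15 pos [ 0.461  -0.1496  0.1178] rotM [[0.992, -0.128, 0.021], [-0.128, -0.992, -0.006], [0.021, 0.004, -1.0]] F [-4.9 -6.6 -2.1] gap 0.22612215463609128
shift mm [-5.8  1.7 10.2] rot deg [ 0.21 -1.22 -0.33] q [-0.55  0.67  1.94  0.01  0.52  1.14]
arc in case x,z from tab (mm):
0 [0. 0. 0.]
10 [ 4.  0. 33.]
20 [14.  0. 65.]
30 [29.  0. 94.]
40 [ 50.   0. 120.]
50 [ 74.   0. 143.]
60 [102.   0. 161.]
70 [133.   0. 173.]
80 [165.   0. 181.]
90 [198.   0. 182.]
100 [231.   0. 178.]
```

drive_tool(linear=[[1,0,-16],[3,0,-17],[4,0,-16],[5,0,-16],[7,0,-15],[8,0,-14],[10,0,-13],[11,0,-13],[0,0,0]], rot=[[0,-0.3,0],[0,-0.3,0],[0,-0.3,0],[0,-0.3,0],[0,0,0],[0,0,0],[0,0,0],[0,0,0],[0,0,0]], hand=[10,10,10,10,10,10,10,10,10])

```text
t: 4.9
tcp_pos: [0.522, -0.1585, 0.2502]
tool_rot: [0.997, -0.069, 0.019, 0.005]
force: [0.3, 1.4, -3.2]
finger_gap: 0.226
```

```bash
cat > arc.py <<'E'
from h import *
import sys
pc,pw=np.load('pose.npy'); s=st(); h=T(pc,(.085,0,.0455))[0]
M=R.from_quat(s['tool_rot']); g=np.array(s['tcp_pos'])+M.apply([0,0,float(sys.argv[1])])
c=np.array([np.cos(pc[2]),np.sin(pc[2]),0]); l=np.array([-c[1],c[0],0]); v=g-h
print('radial x,y,z',np.round([v@c,v@l,v[2]],4),'r',np.hypot(v@c,v[2]),'ang',np.degrees(np.arctan2(v[2],-(v@c))))
togo(s['tcp_pos'],pc[2])
E
python3 arc.py .064
```

```text
t 4.9 pos [ 0.522  -0.1585  0.2502] rotM [[0.99, -0.137, 0.037], [-0.137, -0.991, -0.013], [0.039, 0.008, -0.999]] F [ 0.3  1.4 -3.2] gap 0.2256117265100259
radial x,y,z [-0.1203 -0.0002  0.1408] r 0.18517390898473285 ang 49.48940481119863
t 4.9 pos [ 0.522  -0.1585  0.2502] rotM [[0.99, -0.137, 0.037], [-0.137, -0.991, -0.013], [0.039, 0.008, -0.999]] F [ 0.3  1.4 -3.2] gap 0.2256117265100259
shift mm [0. 0. 0.] rot deg [ 0.47 -2.23 -0.87] q [-0.5   0.48  1.71  0.01  0.91  1.2 ]
```

drive_tool(linear=[[14,0,-10],[14,0,-8],[14.5,0,-8],[15,0,-6],[15.5,0,-5],[16,0,-3],[16,0,-2],[16,0,-1],[16,0,1],[16,0,2],[0,0,0]], rot=[[0,-0.3,0],[0,-0.3,0],[0,-0.3,0],[0,-0.3,0],[0,-0.3,0],[0,-0.3,0],[0,-0.3,0],[0,-0.3,0],[0,0,0],[0,0,0],[0,0,0]], hand=[10,10,10,10,10,10,10,10,10,10,10])

```text
t: 5.82
tcp_pos: [0.6671, -0.1795, 0.2937]
tool_rot: [0.998, -0.066, -0.015, 0.005]
force: [-1.2, 0.3, -3.1]
finger_gap: 0.225
```

```bash
python3 arc.py .064
```

```text
t 5.8167 pos [ 0.6671 -0.1795  0.2937] rotM [[0.991, -0.131, -0.03], [-0.132, -0.991, -0.008], [-0.029, 0.012, -1.0]] F [-1.2  0.3 -3.1] gap 0.2252832477174991
radial x,y,z [ 0.0219 -0.0035  0.1843] r 0.18555721632669842 ang 96.78119646299717
t 5.8167 pos [ 0.6671 -0.1795  0.2937] rotM [[0.991, -0.131, -0.03], [-0.132, -0.991, -0.008], [-0.029, 0.012, -1.0]] F [-1.2  0.3 -3.1] gap 0.2252832477174991
shift mm [0. 0. 0.] rot deg [ 0.69  1.67 -0.55] q [-0.42  0.64  1.24 -0.02  1.28  1.29]
```

drive_tool(linear=[[0,0,0],[0,0,0],[0,0,0],[0,0,-20],[0,0,-30],[0,0,-30],[-30,0,-20],[-35,0,0],[-30,-20,0],[-25,-32,0],[-25,-32,0],[-25,-32,0],[-20,-35,0],[0,-40,0],[0,-40,0],[0,-40,0],[0,-40,0],[0,0,0]], rot=[[0,0,0],[0,0,0],[0,0,0],[0,0,0],[0,0,0],[0,0,0],[0,0,0],[0,0,0],[0,0,0],[0,0,0],[0,0,0],[0,0,0],[0,0,0],[0,0,0],[0,0,0],[0,0,0],[0,0,0],[0,0,0]], hand=[50,50,50,50,50,50,50,50,50,50,50,50,50,50,50,50,50,50])

```text
t: 7.32
tcp_pos: [0.5021, 0.1624, 0.4034]
tool_rot: [0.997, -0.071, -0.01, 0.009]
force: [0.5, -0.3, -0.1]
finger_gap: 0.583
```

Run:
```python
from h import *
st();s=save('scene','s2'); b=save('top','t2')
m=np.vstack([np.hstack([cv2.resize(b[150:270,330:470],(560,480))]),])
cv2.imwrite('pics/m2.png',np.hstack([m,cv2.resize(s[200:400,230:400],(238,280))[:,:240] if 0 else np.vstack([cv2.resize(s[200:400,230:400],(238,280)),cv2.resize(b[:, 150:560],(238,200))])])[:,:,::-1])
for l in('weight_case','weight_case_corner','weight_case_open'):
    for d in cams.spot_point(l,'top')[:3]: print(l,round(d['score'],2),np.round(d['at'],1),np.round(back('top',d['at'],.021),4))
```

```text
t 7.3167 pos [0.5021 0.1624 0.4034] rotM [[0.99, -0.142, -0.021], [-0.142, -0.99, -0.016], [-0.019, 0.019, -1.0]] F [ 0.5 -0.3 -0.1] gap 0.5832844440756196
weight_case 0.58 [398.  215.5] [ 0.557  -0.1649  0.021 ]
weight_case 0.44 [117.9 206.9] [0.5907 0.4628 0.021 ]
weight_case 0.26 [415.5 111. ] [ 0.8031 -0.2165  0.021 ]
weight_case_corner 0.73 [419.1 235.2] [ 0.5112 -0.2096  0.021 ]
```

View pics/m2.png

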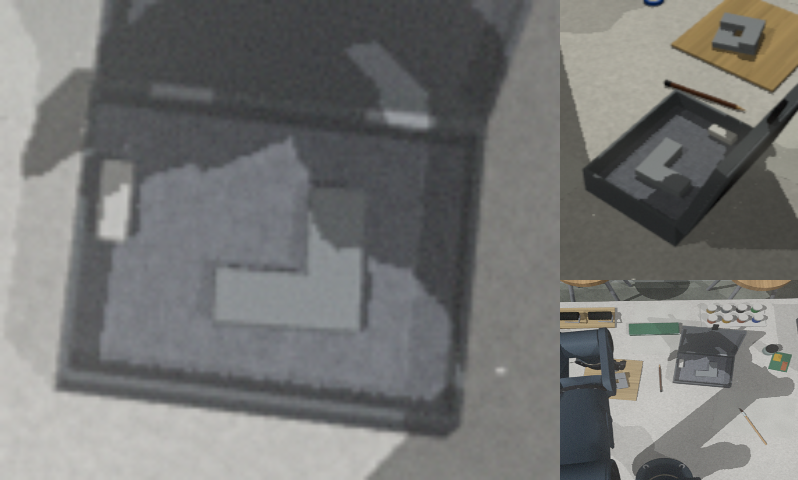

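Run:
```python
from h import *
pc,pw=np.load('pose.npy')
k=lambda x,y,s,ox,oy:((x+.5)/s-.5+ox,(y+.5)/s-.5+oy)
z=.03
A=lambda x,y:k(x,y,5.7,215,215); B=lambda x,y:k(x,y,6.66,325,200); C=lambda x,y:k(x,y,4,330,150)
obs=[('top',A(67,77),(-.04,-.04,z),1),('top',A(267,40),(-.04,.04,z),1),('top',A(95,275),(.04,-.04,z),1),('top',A(152,137),(-.01,-.01,z),1),
('scene',B(148,62),(.04,-.04,z),1),('scene',B(345,98),(-.04,-.04,z),1),('scene',B(300,208),(-.04,.04,z),1)]
pw=fit(pw,obs); print('top',pw,np.degrees(pw[2]))
z=.027
obs=[('top',C(361,326),(-.04,-.04,z),1),('top',C(217,321),(-.04,.04,z),1),('top',C(218,266),(-.01,.04,z),1),('top',C(310,268),(-.01,-.01,z),1),('top',C(312,187),(.04,-.01,z),1),('top',C(366,190),(.04,-.04,z),1)]
pk=fit([.55,-.17,0],obs); print('case w',pk,np.degrees(pk[2]))
np.save('pose.npy',[pc,pw,pk])
L=lambda z:[(-.04,-.04,z),(.04,-.04,z),(.04,-.01,z),(-.01,-.01,z),(-.01,.04,z),(-.04,.04,z)]
t,s=cv2.imread('pics/t2.png'),cv2.imread('pics/s2.png')
def big(im,n,x0,y0,w,h,kk,sets):
    o=cv2.resize(im[y0:y0+h,x0:x0+w],None,fx=kk,fy=kk)
    for p,l in sets: cv2.polylines(o,[np.int32((proj(n,T(p,l))-(x0,y0)+.5)*kk)],True,(0,255,255),1)
    return o
cv2.imwrite('pics/o2.png',np.hstack([big(t,'top',370,180,65,65,6,[(pk,L(.027))]),big(s,'scene',275,285,65,65,6,[(pk,L(.027))])]))
# case-local position of weight, grasp on y-arm and x-arm
for nm,l,yaw in(('xarm',(.006,-.025,0),pk[2]),('yarm',(-.025,.006,0),pk[2]-np.pi/2)):
    g=T(pk,l)[0]; d=g-[*pc[:2],0]; print(nm,g,'in case',R.from_euler('z',-pc[2]).apply(d)); togo([g[0],g[1],.2],yaw)
```

```text
res [[-0.7, -0.2], [-0.2, -0.5], [0.3, 0.2], [-0.0, -0.2], [0.1, -0.3], [-0.1, -0.1], [-1.3, 1.3]]
top [0.50274714 0.17260112 3.31143068] 189.7310023718037
res [[0.1, 0.5], [-0.0, -0.4], [0.3, 0.2], [-0.2, 1.0], [0.0, -0.6], [-0.1, -0.5]]
case w [ 0.56122111 -0.17439138 -0.08185219] -4.689784908186679
xarm [ 0.565157   -0.19979824  0.        ] in case [ 0.01007174 -0.0353568   0.        ]
t 7.5667 pos [0.5026 0.1554 0.4029] rotM [[0.988, -0.15, -0.023], [-0.15, -0.988, -0.02], [-0.02, 0.023, -1.0]] F [ 0.2  0.5 -0.5] gap 0.5830252887081275
shift mm [119.3 337.  208.4] rot deg [ 1.29  1.2  -3.94] q [ 0.09  0.29  1.53 -0.02  1.34  1.82]
yarm [ 0.53679538 -0.16636745  0.        ] in case [-0.02215705 -0.00563635  0.        ]
t 7.5667 pos [0.5026 0.1554 0.4029] rotM [[0.988, -0.15, -0.023], [-0.15, -0.988, -0.02], [-0.02, 0.023, -1.0]] F [ 0.2  0.5 -0.5] gap 0.5830252887081275
shift mm [ 86.2 308.2 208.4] rot deg [ 1.940e+00 -7.000e-02  8.606e+01] q [ 0.09  0.29  1.53 -0.02  1.34  1.82]
```

View pics/o2.png

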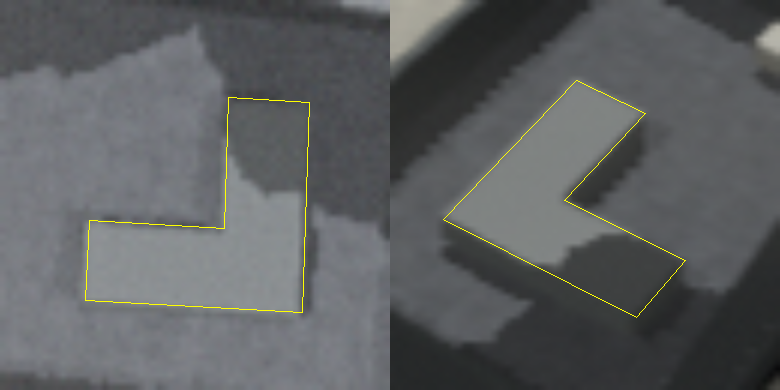

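The weight outline matches in both views, and the lid stands open. Moving over its x-arm.

drive_tool(linear=[[13,37.4,0],[13,37.4,0],[13,37.4,0],[13,37.4,0],[13,37.4,0],[13,37.4,0],[13,37.4,0],[13,37.4,0],[13,37.4,0],[0,0,25],[0,0,35],[0,0,35],[0,0,35],[0,0,35],[0,0,0],[0,0,0]], rot=[[0.3,0.2,-0.8],[0.3,0.3,-0.8],[0.3,0.3,-0.8],[0.3,0.3,-0.8],[0,0,-0.7],[0,0,0],[0,0,0],[0,0,0],[0,0,0],[0,0,0],[0,0,0],[0,0,0],[0,0,0],[0,0,0],[0,0,0],[0,0,0]], hand=[55,55,55,55,55,55,55,55,55,55,55,55,55,55,55,55])

```text
t: 8.9
tcp_pos: [0.573, -0.2387, 0.238]
tool_rot: [0.998, -0.064, 0.005, 0.006]
force: [0.9, 0.3, 0.7]
finger_gap: 0.644
```

```bash
cat > g.py <<'E'
from h import *
import sys
pc,pw,pk=np.load('pose.npy'); togo(T(pk,(.006,-.025,float(sys.argv[1])))[0],pk[2])
E
python3 g.py .12
```

```text
t 8.9 pos [ 0.573  -0.2387  0.238 ] rotM [[0.992, -0.127, 0.01], [-0.127, -0.992, -0.013], [0.011, 0.011, -1.0]] F [0.9 0.3 0.7] gap 0.6438303877560658
shift mm [-14.1 -38.9 117.4] rot deg [ 0.67 -0.64 -2.61] q [-0.57  0.6   1.51 -0.01  1.02  1.13]
```

drive_tool(linear=[[-7,-19,0],[-7,-19,20],[0,0,25],[0,0,25],[0,0,15],[0,0,0],[0,0,0]], rot=[[0.4,-0.3,-1.3],[0.3,-0.3,-1.3],[0,0,0],[0,0,0],[0,0,0],[0,0,0],[0,0,0]], hand=[55,55,55,55,55,55,55])

```text
t: 9.48
tcp_pos: [0.5693, -0.2096, 0.1674]
tool_rot: [0.999, -0.045, 0.013, 0.007]
force: [0.0, -0.5, 0.1]
finger_gap: 0.649
```

```bash
python3 g.py .094
```

```text
t 9.4833 pos [ 0.5693 -0.2096  0.1674] rotM [[0.996, -0.089, 0.024], [-0.089, -0.996, -0.015], [0.026, 0.012, -1.0]] F [ 0.  -0.5  0.1] gap 0.6488785927695035
shift mm [ -6.9 -10.3  73.1] rot deg [ 0.71 -1.47 -0.44] q [-0.54  0.67  1.61  0.    0.83  1.12]
```

drive_tool(linear=[[-4,-5,0],[-3,-5,15],[0,0,20],[0,0,15],[0,0,0],[0,0,0],[0,0,0]], rot=[[0.7,-1.5,-0.4],[0,0,0],[0,0,0],[0,0,0],[0,-0.4,0],[0,0,0],[0,0,0]], hand=[55,55,55,55,55,55,55])

```text
t: 10.07
tcp_pos: [0.5723, -0.2073, 0.1348]
tool_rot: [0.999, -0.043, 0.01, 0.008]
force: [-0.7, 0.7, -0.3]
finger_gap: 0.649
```

```bash
python3 g.py .094
```

```text
t 10.0667 pos [ 0.5723 -0.2073  0.1348] rotM [[0.996, -0.086, 0.019], [-0.086, -0.996, -0.016], [0.02, 0.014, -1.0]] F [-0.7  0.7 -0.3] gap 0.6494606965664814
shift mm [-8.6 -7.5 40.5] rot deg [ 0.82 -1.15 -0.23] q [-0.53  0.73  1.61 -0.01  0.78  1.13]
```

drive_tool(linear=[[-6,-4,10],[-6,-4,10],[-4,-3,5],[0,0,0],[0,0,0]], rot=[[0.8,-1.2,-0.3],[0.4,-0.6,0],[0,0,0],[0,0,0],[0,0,0]], hand=[55,55,55,55,55])

```text
t: 10.48
tcp_pos: [0.5578, -0.1954, 0.1119]
tool_rot: [0.999, -0.04, -0.004, -0.003]
force: [0.5, 0.0, 0.8]
finger_gap: 0.646
```

```bash
python3 g.py .094
```

```text
t 10.4833 pos [ 0.5578 -0.1954  0.1119] rotM [[0.997, -0.08, -0.007], [-0.08, -0.997, 0.006], [-0.008, -0.006, -1.0]] F [0.5 0.  0.8] gap 0.6460396916097902
shift mm [ 7.8  3.9 17.9] rot deg [-0.32  0.45  0.08] q [-0.53  0.76  1.65  0.    0.75  1.12]
```

drive_tool(linear=[[4,2,0],[4,2,4],[0,0,6],[0,0,4],[0,0,0],[0,0,0]], rot=[[-0.3,0.4,0],[0,0,0],[0,0,0],[0,0,0],[0,0,0],[0,0,0]], hand=[55,55,55,55,55,55])

```text
t: 10.98
tcp_pos: [0.5667, -0.2006, 0.096]
tool_rot: [0.999, -0.04, 0.0, 0.0]
force: [0.6, -0.5, 0.3]
finger_gap: 0.646
```

```bash
python3 g.py .092
```

```text
t 10.9833 pos [ 0.5667 -0.2006  0.096 ] rotM [[0.997, -0.08, 0.0], [-0.08, -0.997, -0.0], [0.0, 0.0, -1.0]] F [ 0.6 -0.5  0.3] gap 0.6461880683521564
shift mm [-1.6 -0.7  4. ] rot deg [ 0.03 -0.02  0.1 ] q [-0.53  0.79  1.63 -0.    0.72  1.13]
```

Well placed. Down the last bit, then close.

drive_tool(linear=[[-1,0,3],[0,0,2],[0,0,0],[0,0,0],[0,0,0],[0,0,0],[0,0,0],[0,0,0],[0,0,0]], rot=[[0,0,0],[0,0,0],[0,0,0],[0,0,0],[0,0,0],[0,0,0],[0,0,0],[0,0,0],[0,0,0]], hand=[55,55,55,20,20,20,20,20,20], force=40)

```text
t: 11.73
tcp_pos: [0.5655, -0.2006, 0.0905]
tool_rot: [0.999, -0.04, 0.0, 0.0]
force: [0.2, -0.6, -0.2]
finger_gap: 0.332
```

```bash
python3 g.py .092
```

```text
t 11.7333 pos [ 0.5655 -0.2006  0.0905] rotM [[0.997, -0.08, 0.0], [-0.08, -0.997, -0.001], [0.0, 0.001, -1.0]] F [ 0.2 -0.6 -0.2] gap 0.33230403262928054
shift mm [-0.4 -0.8 -1.5] rot deg [ 0.04 -0.02  0.1 ] q [-0.53  0.8   1.63 -0.    0.71  1.12]
```

drive_tool(linear=[[0,0,0],[0,0,0],[0,0,-6],[0,0,-12],[0,0,-15],[0,0,-20],[0,0,-20],[0,0,-20],[0,0,-20],[0,0,0],[0,0,0]], rot=[[0,0,0],[0,0,0],[0,0,0],[0,0,0],[0,0,0],[0,0,0],[0,0,0],[0,0,0],[0,0,0],[0,0,0],[0,0,0]], hand=[20,20,20,20,20,20,20,20,20,20,20], force=100)

```text
t: 12.65
tcp_pos: [0.5626, -0.1985, 0.2091]
tool_rot: [0.999, -0.04, -0.004, -0.002]
force: [-0.2, 1.2, -4.7]
finger_gap: 0.312
```

```bash
cat > p.py <<'E'
from h import *
import sys
# grasp relation: TCP at grasp in weight frame -> target frame (pile square, yaw turned half round)
pc,pw,pk=np.load('pose.npy'); g=np.array([.5655,-.2006]); gy=np.arctan2(-.080,.997)
d=g-pk[:2]; c,s=np.cos(-pk[2]),np.sin(-pk[2]); l=[c*d[0]-s*d[1],s*d[0]+c*d[1]]
tgt=[pw[0],pw[1],pw[2]-np.pi]; print('local grasp',np.round(l,4),'pile yaw',np.degrees(tgt[2]))
togo(T(tgt,(l[0],l[1],float(sys.argv[1])))[0],tgt[2]+gy-pk[2])
E
python3 p.py .20
python3 - <<'E'
from h import *
s=save('scene','s3'); b=save('top','t3')
cv2.imwrite('pics/m3.png',np.hstack([cv2.resize(s[190:390,230:430],(400,400)),cv2.resize(b[150:270,340:460],(400,400))])[:,:,::-1])
E
```

```text
local grasp [ 0.0064 -0.0258] pile yaw 9.731002371803685
t 12.65 pos [ 0.5626 -0.1985  0.2091] rotM [[0.997, -0.08, -0.007], [-0.08, -0.997, 0.004], [-0.008, -0.004, -1.0]] F [-0.2  1.2 -4.7] gap 0.3119492735910014
shift mm [ -76.7 -341.7   11. ] rot deg [ -0.26   0.41 -14.42] q [-0.53  0.61  1.59  0.    0.95  1.12]
```

View pics/m3.png

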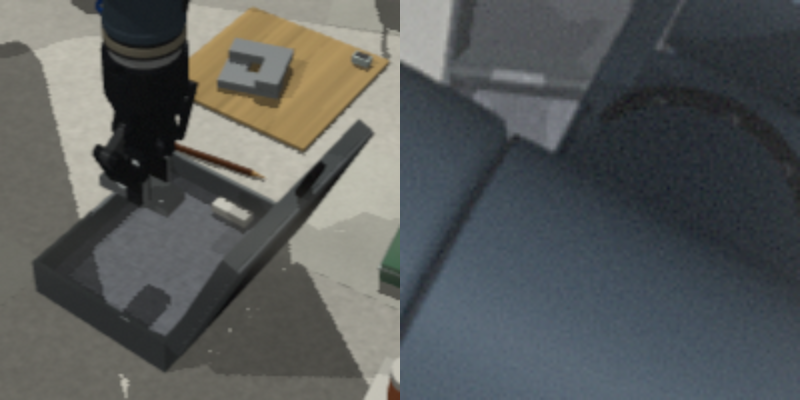

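drive_tool(linear=[[-4,-18,0],[-8,-33,0],[-8,-35,0],[-8,-35,0],[-8,-35,0],[-8,-35,0],[-8,-35,0],[-8,-35,0],[-6,-25,0],[-3,-12,0],[0,0,0],[0,0,0],[0,0,0],[0,0,0],[0,0,0],[0,0,0],[0,0,0]], rot=[[0,0,0],[0,0,0],[0,0,0],[0,0,0],[0,0,0],[0,0,0],[0,0,0],[0,0,0],[0,0,0],[0,0,-2],[0,0,-3],[0,0,-3],[0,0,-3],[0,0,-2],[0,0,0],[0,0,0],[0,0,0]], hand=[20,20,20,20,20,20,20,20,20,20,20,20,20,20,20,20,20])

```text
t: 14.17
tcp_pos: [0.5042, 0.1173, 0.1858]
tool_rot: [0.997, 0.077, -0.025, -0.005]
force: [0.4, -0.1, -3.9]
finger_gap: 0.312
```

```bash
python3 p.py .15
```

```text
local grasp [ 0.0064 -0.0258] pile yaw 9.731002371803685
t 14.1667 pos [0.5042 0.1173 0.1858] rotM [[0.987, 0.153, -0.051], [0.153, -0.988, 0.006], [-0.05, -0.014, -0.999]] F [ 0.4 -0.1 -3.9] gap 0.3119960419362323
shift mm [ 15.7 -28.8  35.5] rot deg [-0.82  2.83 -1.03] q [0.01 0.58 1.78 0.01 0.84 1.42]
```

drive_tool(linear=[[5,-10,0],[5,-10,0],[5,-8,8],[0,0,10],[0,0,5],[0,0,0],[0,0,0],[0,0,0]], rot=[[-0.4,1.2,-0.5],[-0.4,1.2,-0.5],[0,0.4,0],[0,0,0],[0,0,0],[0,0,0],[0,0,0],[0,0,0]], hand=[20,20,20,20,20,20,20,20])

```text
t: 14.83
tcp_pos: [0.5149, 0.1512, 0.1583]
tool_rot: [0.996, 0.086, 0.001, 0.0]
force: [-0.2, 0.1, -3.4]
finger_gap: 0.309
```

```bash
python3 p.py .13
python3 - <<'E'
from h import *
pc,pw,pk=np.load('pose.npy')
s=save('scene','s4')
L=lambda z:[(-.04,-.04,z),(.04,-.04,z),(.04,-.01,z),(-.01,-.01,z),(-.01,.04,z),(-.04,.04,z)]
x0,y0,k=320,160,6
o=cv2.resize(s[y0:y0+90,x0:x0+90],None,fx=k,fy=k)[:,:,::-1].copy()
# predicted held weight at its measured height
q=manip.sense(); zb=q['tcp_pos'][2]-.0905+.015; yaw=R.from_quat(q['tool_rot']).as_matrix()[:2,0]; a=np.arctan2(yaw[1],yaw[0])-(np.arctan2(-.08,.997)-pk[2])
l=np.array([.0064,-.0258]); c,n=np.cos(a),np.sin(a); p=[q['tcp_pos'][0]-c*l[0]+n*l[1],q['tcp_pos'][1]-n*l[0]-c*l[1],a]
for P,z,col in((p,zb+.012,(0,255,255)),(p,zb,(0,160,255)),(pw,.03,(0,255,0))): cv2.polylines(o,[np.int32((proj('scene',T(P,L(z)))-(x0,y0)+.5)*k)],True,col,1)
cv2.imwrite('pics/o4.png',o)
E
```

```text
local grasp [ 0.0064 -0.0258] pile yaw 9.731002371803685
t 14.8333 pos [0.5149 0.1512 0.1583] rotM [[0.985, 0.171, 0.002], [0.171, -0.985, -0.0], [0.002, 0.0, -1.0]] F [-0.2  0.1 -3.4] gap 0.3088255228815815
shift mm [-2.   2.6 28.3] rot deg [ 0.02 -0.1   0.01] q [ 0.08  0.63  1.78 -0.    0.73  1.48]
```

View pics/o4.png

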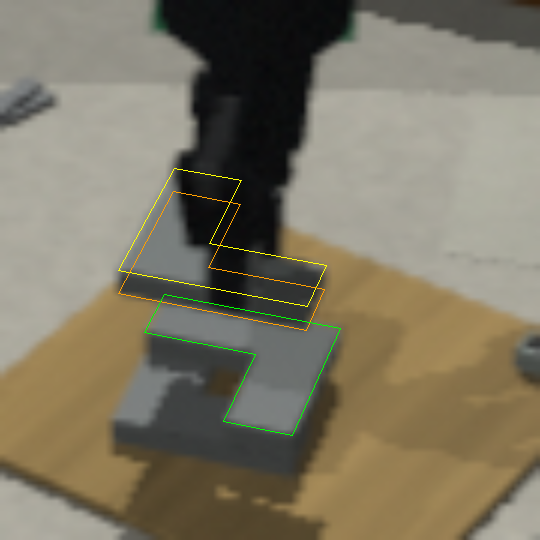

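drive_tool(linear=[[-1,1.5,8],[-1,1,10],[0,0,10],[0,0,8],[0,0,3],[0,0,0],[0,0,0],[0,0,0]], rot=[[0,0,0],[0,0,0],[0,0,0],[0,0,0],[0,0,0],[0,0,0],[0,0,0],[0,0,0]], hand=[20,20,20,20,20,20,20,20])

```text
t: 15.55
tcp_pos: [0.5146, 0.1466, 0.1166]
tool_rot: [0.996, 0.084, 0.002, 0.0]
force: [-0.9, 0.2, -2.6]
finger_gap: 0.314
```

```bash
python3 p.py .1055
```

```text
local grasp [ 0.0064 -0.0258] pile yaw 9.731002371803685
t 15.55 pos [0.5146 0.1466 0.1166] rotM [[0.986, 0.168, 0.004], [0.168, -0.986, -0.0], [0.004, 0.001, -1.0]] F [-0.9  0.2 -2.6] gap 0.31421275005296256
shift mm [-0.9 -1.9 11. ] rot deg [ 0.04 -0.23 -0.14] q [ 0.07  0.7   1.8  -0.    0.64  1.47]
```

drive_tool(linear=[[-0.8,-1.5,2],[0,0,3],[0,0,2],[0,0,1],[0,0,0],[0,0,0]], rot=[[0,-0.2,0],[0,0,0],[0,0,0],[0,0,0],[0,0,0],[0,0,0]], hand=[20,20,20,20,20,20])

```text
t: 16.05
tcp_pos: [0.5144, 0.1484, 0.109]
tool_rot: [0.996, 0.085, 0.002, 0.0]
force: [-0.4, -0.7, -4.0]
finger_gap: 0.311
```

```bash
python3 p.py .1055
```

```text
local grasp [ 0.0064 -0.0258] pile yaw 9.731002371803685
t 16.05 pos [0.5144 0.1484 0.109 ] rotM [[0.986, 0.169, 0.004], [0.169, -0.986, -0.0], [0.003, 0.001, -1.0]] F [-0.4 -0.7 -4. ] gap 0.3114948968486951
shift mm [-1.  -0.   3.5] rot deg [ 0.06 -0.2  -0.11] q [ 0.07  0.72  1.8  -0.    0.62  1.47]
```

Lower to contact in 1 mm steps.

drive_tool(linear=[[-0.7,0,1],[0,0,1],[0,0,1],[0,0,0.5],[0,0,0]], rot=[[0,-0.2,0],[0,0,0],[0,0,0],[0,0,0],[0,0,0]], hand=[20,20,20,20,20])

```text
t: 16.47
tcp_pos: [0.514, 0.1483, 0.1059]
tool_rot: [0.996, 0.085, 0.0, 0.001]
force: [0.1, 0.5, -2.0]
finger_gap: 0.316
```

```bash
python3 p.py .1055
```

```text
local grasp [ 0.0064 -0.0258] pile yaw 9.731002371803685
t 16.4667 pos [0.514  0.1483 0.1059] rotM [[0.986, 0.169, 0.001], [0.169, -0.986, -0.001], [0.001, 0.001, -1.0]] F [ 0.1  0.5 -2. ] gap 0.31618363592858645
shift mm [-0.5 -0.   0.4] rot deg [ 0.06 -0.03 -0.11] q [ 0.07  0.72  1.8  -0.    0.62  1.47]
```

drive_tool(linear=[[0,0,0.7],[0,0,0.7],[0,0,0.5],[0,0,0]], rot=[[0,0,0],[0,0,0],[0,0,0],[0,0,0]], hand=[20,20,20,20])

```text
t: 16.8
tcp_pos: [0.514, 0.1483, 0.106]
tool_rot: [0.996, 0.085, 0.001, 0.001]
force: [-0.3, -0.3, -2.7]
finger_gap: 0.315
```

```bash
python3 p.py .1055
```

```text
local grasp [ 0.0064 -0.0258] pile yaw 9.731002371803685
t 16.8 pos [0.514  0.1483 0.106 ] rotM [[0.986, 0.169, 0.001], [0.169, -0.986, -0.001], [0.001, 0.001, -1.0]] F [-0.3 -0.3 -2.7] gap 0.3151193747736163
shift mm [-0.5 -0.   0.5] rot deg [ 0.07 -0.07 -0.11] q [ 0.07  0.72  1.8  -0.    0.62  1.47]
```

drive_tool(linear=[[0,0,1.5],[0,0,1.5],[0,0,0]], rot=[[0,0,0],[0,0,0],[0,0,0]], hand=[20,20,20])

```text
t: 17.05
tcp_pos: [0.5139, 0.1484, 0.1063]
tool_rot: [0.996, 0.085, 0.001, 0.001]
force: [-0.3, -0.5, -3.2]
finger_gap: 0.314
```

```bash
python3 p.py .1055
```

```text
local grasp [ 0.0064 -0.0258] pile yaw 9.731002371803685
t 17.05 pos [0.5139 0.1484 0.1063] rotM [[0.986, 0.169, 0.003], [0.169, -0.986, -0.001], [0.002, 0.001, -1.0]] F [-0.3 -0.5 -3.2] gap 0.3144365229050205
shift mm [-0.5  0.   0.8] rot deg [ 0.08 -0.14 -0.1 ] q [ 0.07  0.72  1.8  -0.    0.62  1.47]
```

drive_tool(linear=[[0,0,2.5],[0,0,2.5],[0,0,2]], rot=[[0,-0.1,0],[0,0,0],[0,0,0]], hand=[20,20,20])

```text
t: 17.3
tcp_pos: [0.5141, 0.1484, 0.1058]
tool_rot: [0.996, 0.085, 0.001, 0.001]
force: [-3.4, -0.9, 13.1]
finger_gap: 0.313
```

```bash
python3 p.py .1055
```

```text
local grasp [ 0.0064 -0.0258] pile yaw 9.731002371803685
t 17.3 pos [0.5141 0.1484 0.1058] rotM [[0.986, 0.17, 0.003], [0.17, -0.986, -0.001], [0.003, 0.002, -1.0]] F [-3.4 -0.9 13.1] gap 0.3131426814296623
shift mm [-0.7  0.   0.3] rot deg [ 0.1  -0.16 -0.07] q [ 0.07  0.72  1.8  -0.    0.62  1.48]
```

Contact is clear (+13 N). Release and retreat.

drive_tool(linear=[[0,0,0],[0,0,0],[0,0,0],[0,0,0],[0,0,-5],[0,0,-10],[0,0,-20],[0,0,-30],[0,0,-30],[0,0,-30],[0,0,-30],[0,30,-20],[0,40,0],[0,40,0],[0,40,0],[0,40,0],[0,40,0],[0,20,0],[0,0,0],[0,0,0]], rot=[[0,0,0],[0,0,0],[0,0,0],[0,0,0],[0,0,0],[0,0,0],[0,0,0],[0,0,0],[0,0,0],[0,0,0],[0,0,0],[0,0,0],[0,0,0],[0,0,0],[0,0,0],[0,0,0],[0,0,0],[0,0,0],[0,0,0],[0,0,0]], hand=[29,32,42,42,42,42,42,42,42,42,42,42,42,42,42,42,42,42,42,42], force=20)

```text
t: 18.97
tcp_pos: [0.5594, -0.1075, 0.3013]
tool_rot: [0.996, 0.088, 0.009, 0.004]
force: [0.0, 0.3, 0.8]
finger_gap: 0.488
```

Run:
```python
from h import *
st(); pc,pw,pk=np.load('pose.npy'); tg=[pw[0],pw[1],pw[2]-np.pi]
L=lambda z:[(-.04,-.04,z),(.04,-.04,z),(.04,-.01,z),(-.01,-.01,z),(-.01,.04,z),(-.04,.04,z)]
out=[]
for n,x0,y0 in(('top',212,212),('scene',325,190)):
    im=save(n,n+'5'); o=cv2.resize(im[y0:y0+64,x0:x0+64],None,fx=6,fy=6,interpolation=cv2.INTER_CUBIC)[:,:,::-1].copy()
    cv2.polylines(o,[np.int32((proj(n,T(tg,L(.042)))-(x0,y0)+.5)*6)],True,(0,255,255),1)
    out+=[np.vstack([o,cv2.resize(im,(384,210))[:,:,::-1]])]
cv2.imwrite('pics/o5.png',np.hstack(out))
```

```text
t 18.9667 pos [ 0.5594 -0.1075  0.3013] rotM [[0.984, 0.175, 0.018], [0.175, -0.985, -0.006], [0.017, 0.009, -1.0]] F [0.  0.3 0.8] gap 0.4882872513656032
```

View pics/o5.png

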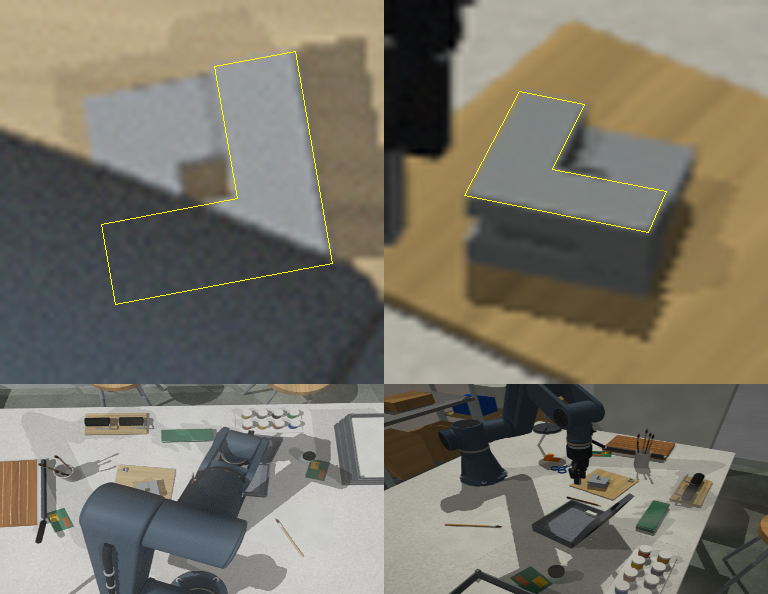

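The placed L lies within about 1 px of its target outline in both views. The lid stands open and the gripper is clear, so I'm handing in.

```bash
python3 -c "
from h import *
st(); print(order.sign_off())"
```

```text
t 19.0667 pos [ 0.5593 -0.1061  0.3011] rotM [[0.984, 0.177, 0.018], [0.177, -0.984, -0.006], [0.017, 0.009, -1.0]] F [ 0.4 -0.4 -0.1] gap 0.490581265022348
the job is handed in; nothing more can be done
None
```

I opened the case by its tab and let go at about 94°; the lid fell back and stayed open. I then lifted the L out and set it on the pile, turned half round to the weight below. The job was handed in at 19.1 s, with no verdict reported.

- **Placement:** in the last pictures the placed weight matched its target outline to about 1 px (roughly 2 mm) in both cameras. The arm hid part of it in the top view, so that check rests mostly on the scene camera.
- **Contact:** I set it down slowly. The first few small lowering moves had no effect, and the last one touched down with a 13 N reading.
- **Surroundings:** the lid was still open, and the other things showed no visible change in the final pictures. The gripper was clear, with the force reading within noise.
- **Not measured:** I judged the lid angle after release and the positions of the two lower weights by eye only.

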